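# Set the blue objective out in the cleaning cup

### The job

Take the microscope objective with the blue band out of the compartmented tray and stand it upright, foot down, on the floor of the black cup on the cleaning stand. Set it down rather than dropping it, let go of it, and leave the yellow and red objectives standing where they are in the tray.

Things in the scene. Friction and masses are not known exactly. Their poses are not given: they have to be found in the camera images.
- objective_blue: microscope objective with a blue band, to be moved: round steel barrel standing loose in a tray, 62 mm tall, about 0.11 kg. Straight 28 mm cylinder from 8 to 52 mm above its underside (band 40 to 52 mm), brass foot of 26 mm below, blue cone and narrow nose above. Origin: centre of its underside; z up the barrel, x and y mean nothing. Grip across the barrel about 45 mm above the underside, over the tray walls.
- objective_yellow: same objective with a yellow band, to be left alone. Origin: centre of its underside, z up. All three stand foot down in a white fixed tray, 140 x 285 mm, floor 5 mm above the bench, walls and dividers 5 mm thick, their tops 25 mm above the bench.
- objective_red: same objective with a red band, to be left alone. Origin: centre of its underside, z up. The tray has three compartments of about 130 x 88 mm in a row running left to right (turned up to 15 degrees), 93 mm apart, one objective in each, in any order, up to 20 mm off the middle along the 130 mm and 8 mm along the 88 mm.
- cup_floor (a point): centre of the inner floor of the black open cup, fixed in the middle of a square aluminium base plate (110 x 110 x 6 mm, fixed to the bench). Cup: inner diameter 50 mm, outer 58 mm, round; this floor lies 10 mm above the bench and the rim 18 mm above this floor (28 mm above the bench). z up. It stands on the other side of the bench from the tray.
There are look-alikes about, which are no part of the job. What is shaped like the objective_blue but green is not meant.

How it is judged:
By the outcome, as a careful person would: the job done as asked, in the order asked, and still so for the second after the job is handed in, with the robot touching nothing.
It also fails if it takes over 38 s, if anything falls off the work surface, if the arm or the gripper's body presses on something with over 40 N, if the wrist force passes 120 N, or if a joint passes its speed limit or range.

### The arm

A 7-joint arm with a two-finger parallel gripper is mounted at the origin on the work surface. World frame = base frame: x ahead of the robot, y to its left, z up, the work surface at z = 0. Lengths are in m, angles in rad, forces in N, time in s.
With the tool pointing down it reaches from about 0.4 to 0.85 m from the base axis. Payload 10.4 kg.
Tool frame: the origin (TCP) lies between the finger pads; the fingertips stand 22 mm ahead of it and the grasp point (between the pads) lies 3 mm ahead of it; z points along the fingers, y is the line along which they close (so a half turn about z gives the same grasp; the last joint's range is limited). The gripper opens to 85 mm and grips with 20 to 120 N. Pads are 22 mm wide; open, the fingers measure 114 mm over their backs; the gripper's body (76 mm by 85 mm) begins 54 mm behind the grasp point. The pads swing forward as they close: fully open they stand 13 mm farther back than shut.
Start: joints at [1.14, 0.332, -0.065, 1.46, 0.022, 1.35, -0.088], TCP at [0.248, -0.574, 0.253] pointing down, gripper open.
Joint ranges: [-2.6, 2.6], [-0.5, 2.12], [-1.47, 1.34], [0.16, 2.42], [-1.27, 4.41], [0.06, 2.06], [-2.6, 2.6]. Speed limits (rad/s): [2.22, 2.22, 2.79, 2.79, 3.14, 3.14, 3.14].

### API

Orientations are given as a unit quaternion [x, y, z, w].
In Python, from workcell import manip, camera, ticket, boxes_of, outline_of gives the robot as it stands.
- The arm moves only by the tool carry_out, never from a script. Its argument "deltas" is a list of rows, each a list of 5 numbers: the shift along the tool's x, y, z as a fraction of full scale, then the turn about the tool's z as a fraction of full scale, then the opening, from -1 (shut) to 1 (fully open), so that 0 is half open. In form: [[tx, ty, tz, spin, gripper], ...]. A call has 1 to 20 rows; each row is the pose to reach, as a shift and turn from the pose commanded when the call began, along the tool's axes at that moment; what a row does not reach only later rows make up. Full scale, the value 1, is 150 mm for a shift and 30 degrees for a turn. A row lasts 1/8 s, in which the tool goes at most 62.5 mm and 10.7 degrees, less where a joint would pass 70% of its speed; a pose out of reach is approached as far as the arm can. A call with a number of a shift or a turn outside -1 to 1 is refused whole. A call with a gripper value outside its range is refused whole. The fingers move at their own pace and stop on an object; "force" is the grip in N (left out, the last holds). Time passes only in rows, so rows that repeat a pose let the fingers close. It gives the time, the measured TCP pose, the force, the opening and the grip force at its end, in the units of the state.
- manip.get_obs(): the state, without advancing time (a new reading comes with each control period).
- camera(name): name is "side" or "top"; returns a dict with "img" (384x512x3 uint8, red, green, blue), "depth" (384x512 float32, m along the optical axis (not along the pixel's ray), 0 where there is no reading), "vertical_fov" (degrees; the focal length in pixels is half the picture's height over the tangent of half this angle, whatever the lens; pixels are square), "cx", "cy" (the principal point, pixels), "k1" (the pictures are not rectified: a ray, as slopes to the right and down, at radius r is drawn at 1 + k1 r^2 times it, then the intrinsics apply), "R" (3x3) and "t" (3): a world point X has camera coordinates R X + t. Camera axes: x right, y down, z forward; pixel columns grow to the right and rows downward; lengths in m; the calibration is good to about 2 mm. A picture is of the moment at which its call begins.
- ticket.hand_in(): hands the job in; it is judged then, once.
Trained networks look in a picture, given as the dict that the camera call returned (one of the last four; its "shot" number tells which), for a name from the list of things; names that differ only in an ending like _2 or _b are one class to them, and where a whole thing is asked for, a point or a joint stands for the part that bears it (a point fixed in the world has none). Each returns a list of dicts, best first, with "conf" (0 to 1); they miss things now and then, are a little off and sometimes report something else, mostly with a low value. They report only what shows in the picture. A call takes as long as a camera call. They do not tell look-alikes from the thing itself.
- boxes_of(query, picture): "position" ([x, y, z] in m, in world coordinates, good to about 4 mm: the middle of the surface that is visible of it).
- outline_of(query, picture): "region" (384x512 bool, what is visible of it).
The state is a dict: "clock": time; "joint_pos": joint angles; "joint_velocities": joint speeds; "tau": joint torques, N m; "position": TCP position; "ee_rot": TCP orientation; "ft_force": force on the tool from outside, world axes, zero at the start; "torque": the same for the moment, N m; "grip_width": opening from 0.0 (shut) to 1.0 (fully open); "grasp_force": force on a finger pad.
Only numpy, scipy, OpenCV 4.12 (cv2) and the standard library are available. Lean on these libraries where they do the work, as an engineer would, in place of code of your own. Each camera call takes 0.05 s, during which the arm holds its last target. There are 200 camera calls.

## Working session

There is one attempt and no reset: what is moved stays moved. The work goes in short steps, Python scripts to look and compute and a tool call to move; the robot and the scene stay as the last step left them, time stands still between calls to the robot, and variables do not carry over. Pictures are saved under pics/ and viewed, at most 10 in all, crops included, and the job is handed in when it is done.

Besides the shell and the picture viewer there is one more tool, called as name(argument=value, ...) on one line, values as JSON. carry_out: Moves the arm, as the interface text tells. Its arguments: {"type":"object","properties":{"deltas":{"type":"array","items":{"type":"array","items":{"type":"number"}}},"force":{"type":"number"}},"required":["deltas"]}

```bash
mkdir -p pics
cat > h.py <<'E'
import numpy as np, cv2
from workcell import manip, camera, ticket, boxes_of, outline_of
def K(c):
    f=c["img"].shape[0]/2/np.tan(np.radians(c["vertical_fov"])/2)
    return np.array([[f,0,c["cx"]],[0,f,c["cy"]],[0,0,1]]),np.array([c["k1"],0,0,0,0.])
def ray(c,uv):
    k,d=K(c);p=cv2.undistortPoints(np.float64(uv).reshape(-1,1,2),k,d).reshape(-1,2)
    R=np.array(c["R"]);t=np.array(c["t"])
    return -R.T@t,np.c_[p,np.ones(len(p))]   # origin, camera-frame rays
def world(c,uv):
    o,r=ray(c,uv);uv=np.int32(np.round(uv)).reshape(-1,2)
    return (r*c["depth"][uv[:,1],uv[:,0]][:,None])@np.array(c["R"])+o
def atz(c,uv,z):
    o,r=ray(c,uv);w=r@np.array(c["R"]);return o+w*((z-o[2])/w[:,2])[:,None]
def proj(c,X):
    k,d=K(c);return cv2.projectPoints(np.float64(X).reshape(-1,1,3),cv2.Rodrigues(np.float64(c["R"]))[0],np.float64(c["t"]),k,d)[0].reshape(-1,2)
def save(n,c,box=None,s=1):
    im=c["img"][:,:,::-1]
    if box: im=im[box[1]:box[3],box[0]:box[2]]
    cv2.imwrite("pics/"+n,cv2.resize(im,None,fx=s,fy=s,interpolation=cv2.INTER_CUBIC))
E
python3 - <<'E'
from h import *
np.set_printoptions(precision=4,suppress=True)
o=manip.get_obs();print(o["clock"],o["position"],o["ee_rot"],o["grip_width"])
for n in("top","side"):
    c=camera(n);save(n+"0.png",c);print(n,-np.array(c["R"]).T@c["t"],K(c)[0][0,0],c["k1"])
    for q in("objective_blue","objective_yellow","objective_red","cup_floor"):
        try:
            for b in boxes_of(q,c)[:4]:
                p=np.array(b["position"]);print(q,b["conf"],p,proj(c,p))
        except Exception as e: print(q,e)
E
```

```text
0.0 [ 0.2477 -0.5734  0.2525] [ 0.9793  0.2025 -0.0002 -0.0007] 0.9982902438832902
top [0.478  0.0008 0.7722] 352.05308896139104 -0.07506450778801228
objective_blue 0.83 [ 0.6667 -0.3003  0.0532] [[390.1935 148.3645]]
objective_blue 0.52 [ 0.545  -0.3076  0.0594] [[398.2918 204.6923]]
objective_yellow 0.51 [ 0.5608 -0.2218  0.0544] [[356.7936 197.5345]]
objective_yellow 0.41 [0.5668 0.1816 0.0065] [[166.9562 197.596 ]]
objective_red 0.71 [ 0.5521 -0.1356  0.0597] [[316.2984 201.5661]]
cup_floor 0.95 [0.5684 0.1791 0.0091] [[167.8453 196.7296]]
side [ 0.2414 -0.5171  0.4652] 380.4004881796014 -0.02322069686466157
objective_blue 0.92 [ 0.6622 -0.3151  0.0374] [[416.5042 271.8717]]
objective_blue 0.58 [ 0.5407 -0.3274  0.0476] [[368.059 311.283]]
objective_yellow 0.76 [ 0.5547 -0.2332  0.0463] [[326.8234 265.4484]]
objective_red 0.86 [ 0.547  -0.1435  0.0429] [[286.1374 236.9587]]
cup_floor 0.94 [0.5619 0.1657 0.0073] [[207.9821 173.329 ]]
```

View pics/top0.png

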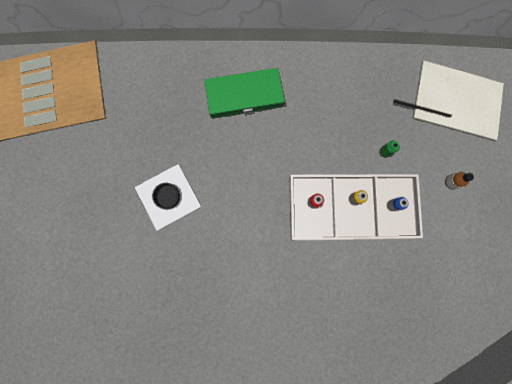

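View pics/side0.png

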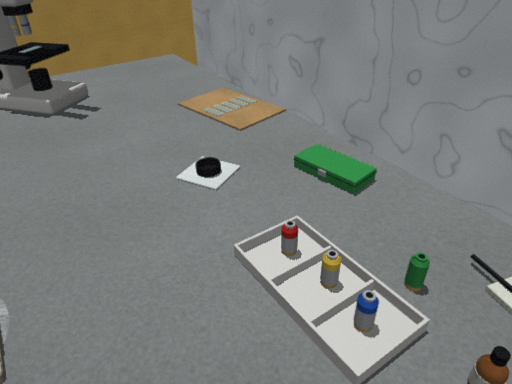

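Top view candidates: blue at (400,204) in the right tray compartment; green look-alike at (392,148) outside the tray; yellow (361,197); red (317,200); brown bottle (460,180). I choose (400,204), which is (368,310) in the side view. Next are the close crop and a two-view measurement.

Run:
```python
from h import *
np.set_printoptions(precision=4,suppress=True)
t=camera("top");s=camera("side")
a=cv2.resize(t["img"][180:230,370:430],None,fx=6,fy=6,interpolation=cv2.INTER_CUBIC)
b=cv2.resize(s["img"][280:340,335:400],None,fx=5,fy=5,interpolation=cv2.INTER_CUBIC)
d=cv2.resize(t["img"][160:235,130:205],None,fx=4,fy=4,interpolation=cv2.INTER_CUBIC)
e=cv2.resize(s["img"][145:195,170:250],None,fx=4,fy=4,interpolation=cv2.INTER_CUBIC)
cv=np.zeros((600,720,3),np.uint8)
cv[:300,:360]=a;cv[:300,360:685]=b;cv[300:600,:300]=d;cv[300:500,360:680]=e
cv2.imwrite("pics/crop1.png",cv[:,:,::-1])
for c,q in((t,"top"),(s,"side")):
  for b in boxes_of("objective_blue",c)[:3]:print(q,b)
  for n in("objective_blue","cup_floor"):
    for r in outline_of(n,c)[:3]:
      m=np.array(r["region"]);v,u=np.nonzero(m)
      print(q,n,r["conf"],u.min(),u.max(),v.min(),v.max(),u.mean(),v.mean())
      ok=c["depth"][v,u]>0
      X=world(c,np.c_[u,v][ok]);print("  z range",np.percentile(X,[2,50,98],axis=0))
      if n=="objective_blue":
        k=X[:,2]>np.percentile(X[:,2],75);print("  top pts",X[k].mean(0))
# tray wall/floor and bench depth check, base plate
for q,uv in(("bench",[230,260]),("trayfloor",[398,228]),("plate",[150,190]),("plate2",[190,205])):print(q,world(t,[uv]))
```

```text
top {'position': [0.6675, -0.3007, 0.0517], 'conf': 0.74}
top {'position': [0.5407, -0.3077, 0.0592], 'conf': 0.57}
top objective_blue 0.8 387 407 197 210 397.2420091324201 203.56164383561645
  z range [[ 0.5369 -0.3241  0.0171]
 [ 0.5478 -0.3066  0.0579]
 [ 0.5611 -0.3009  0.0682]]
  top pts [ 0.5486 -0.3157  0.0665]
top objective_blue 0.57 380 399 140 157 389.3744680851064 148.3872340425532
  z range [[ 0.6589 -0.3164  0.0033]
 [ 0.6681 -0.3008  0.052 ]
 [ 0.6828 -0.2933  0.0632]]
  top pts [ 0.6724 -0.3063  0.0615]
top objective_blue 0.36 307 323 194 208 314.8781725888325 200.91878172588832
  z range [[ 0.5423 -0.1491  0.0044]
 [ 0.5543 -0.1334  0.0592]
 [ 0.5681 -0.1244  0.0677]]
  top pts [ 0.5559 -0.1385  0.0667]
top cup_floor 0.9 136 199 166 227 167.6289517470882 196.83361064891847
  z range [[0.5115 0.1204 0.0026]
 [0.568  0.1796 0.0059]
 [0.6285 0.2396 0.0275]]
top cup_floor 0.63 349 367 190 204 358.10502283105023 197.36073059360731
  z range [[ 0.5494 -0.2423  0.0178]
 [ 0.561  -0.2235  0.0587]
 [ 0.575  -0.2155  0.0684]]
side {'position': [0.6642, -0.3164, 0.0387], 'conf': 0.93}
side {'position': [0.5397, -0.324, 0.0478], 'conf': 0.88}
side objective_blue 0.95 404 429 253 290 416.2855072463768 271.6072463768116
  z range [[ 0.6572 -0.3239  0.0005]
 [ 0.6621 -0.3147  0.0382]
 [ 0.6774 -0.3     0.0613]]
  top pts [ 0.668  -0.3115  0.0579]
side objective_blue 0.69 354 378 290 332 365.52454780361757 311.21963824289406
  z range [[ 0.5349 -0.3319  0.0046]
 [ 0.5403 -0.3239  0.0452]
 [ 0.555  -0.3098  0.0665]]
  top pts [ 0.5465 -0.32    0.0636]
side cup_floor 0.65 176 239 157 189 208.16098334655035 172.0325138778747
  z range [[0.5059 0.1141 0.0004]
 [0.561  0.164  0.0056]
 [0.6299 0.2234 0.0275]]
bench [[ 0.4319  0.0433 -0.0022]]
trayfloor [[ 0.4984 -0.3283  0.0031]]
plate [[0.5838 0.2201 0.0047]]
plate2 [[0.5505 0.1307 0.0066]]
```

View pics/crop1.png

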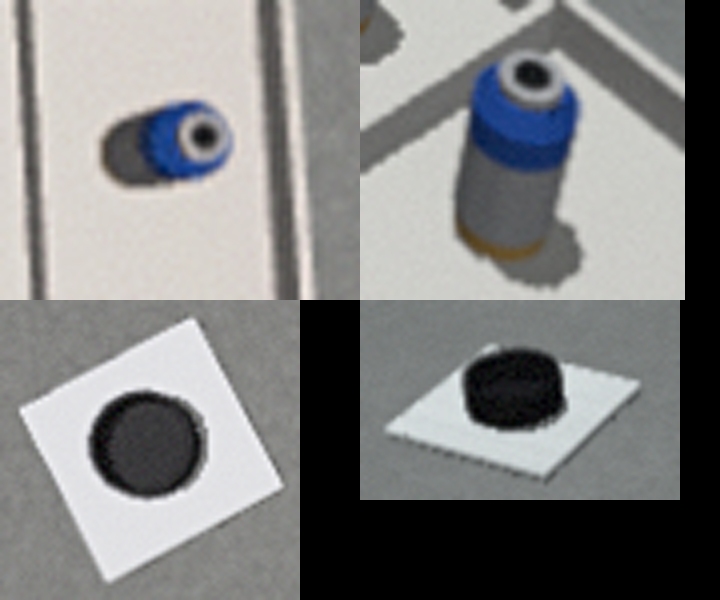

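The crop shows the blue band in the right compartment, standing upright, with its nose at (403.7,202.2) top and (369,294.6) side. The cup sits mid-plate at about (167,197) top. Next I triangulate both.

```bash
cat >> h.py <<'E'
def tri(c1,uv1,c2,uv2):
    o1,r1=ray(c1,[uv1]);o2,r2=ray(c2,[uv2]);a=(r1@np.array(c1["R"]))[0];b=(r2@np.array(c2["R"]))[0]
    l=np.linalg.lstsq(np.c_[a,-b],o2-o1,rcond=None)[0];p,q=o1+a*l[0],o2+b*l[1];return (p+q)/2,np.linalg.norm(p-q)
E
python3 - <<'E'
from h import *
from scipy.spatial.transform import Rotation as Ro
np.set_printoptions(precision=4,suppress=True)
t=camera("top");s=camera("side")
print("nose tri",tri(t,[403.7,202.2],s,[369.0,294.6]),"top@67",atz(t,[[403.7,202.2]],.067),"side@67",atz(s,[[369.,294.6]],.067))
T=np.array([[193,318],[284,486],[107,583],[20,410]])-[0,300];T=T/4-.375+[130,160]
S=np.array([[496,345],[640,383],[545,480],[386,430]])-[360,300];S=S/4-.375+[170,145]
for n,c,P,z in(("top",t,T,.006),("side",s,S,.006)):
    W=atz(c,P,z);print(n,W.mean(0),np.linalg.norm(W-np.roll(W,1,0),axis=1))
print("corner tri",[tri(t,T[i],s,S[i]) for i in range(4)])
# cup rim: dark pixels on plate
for c,n,z in((t,"top",.028),(s,"side",.028)):
    g=c["img"].max(2);r=outline_of("cup_floor",c)[0]["region"];v,u=np.nonzero(np.array(r)&(g<75));print(n,"dark",u.min(),u.max(),v.min(),v.max(),atz(c,[[ (u.min()+u.max())/2,(v.min()+v.max())/2]],z))
    X=world(c,np.c_[u,v]);k=X[:,2]>.022;print("rim pts",k.sum(),X[k].min(0),X[k].max(0))
# barrel mid estimates: blue pixels
for c in(t,s):
    m=cv2.inRange(cv2.cvtColor(c["img"],cv2.COLOR_RGB2HSV),(105,120,60),(125,255,255));v,u=np.nonzero(m);X=world(c,np.c_[u,v]);k=np.linalg.norm(X[:,:2]-[.545,-.315],axis=1)<.05
    print("blue",k.sum(),X[k].min(0),X[k].max(0),X[k].mean(0))
# tray orientation from top camera
m=cv2.inRange(t["img"],(190,185,180),(255,255,255));m[:,:280]=0;m[:165]=0;m[250:]=0;m[:,430:]=0
r=cv2.minAreaRect(np.argwhere(m)[:,::-1].astype(np.float32));B=cv2.boxPoints(r);print("tray",B,atz(t,B,.025))
print("tcp R",Ro.from_quat(manip.get_obs()["ee_rot"]).as_matrix(),manip.get_obs()["position"],-np.array(s["R"]).T@s["t"])
E
```

```text
nose tri (array([ 0.5497, -0.3173,  0.0647]), np.float64(0.0002788972208610129)) top@67 [[ 0.5494 -0.3162  0.067 ]] side@67 [[ 0.5481 -0.3185  0.067 ]]
top [0.5688 0.1811 0.006 ] [0.1074 0.1072 0.1086 0.1078]
side [0.5688 0.1742 0.006 ] [0.1105 0.104  0.1122 0.1094]
corner tri [(array([0.5953, 0.1623, 0.0539]), np.float64(0.07557584724132575)), (array([0.5671, 0.0854, 0.0632]), np.float64(0.05611843683304218)), (array([ 0.537 ,  0.1887, -0.0382]), np.float64(0.09504380504545774)), (array([ 0.5656,  0.2863, -0.0583]), np.float64(0.0710013515786718))]
top dark 153 179 183 208 [[0.5688 0.1787 0.028 ]]
rim pts 140 [0.478  0.0008 0.0221] [0.5961 0.2071 0.7722]
side dark 196 220 157 176 [[0.5614 0.1609 0.028 ]]
rim pts 122 [ 0.2414 -0.5171  0.022 ] [0.5963 0.2062 0.4652]
blue 74 [ 0.5364 -0.3221  0.0474] [ 0.5616 -0.3012  0.064 ] [ 0.5476 -0.3077  0.0579]
blue 267 [ 0.5347 -0.332   0.0118] [ 0.5792 -0.2815  0.0636] [ 0.5414 -0.3225  0.0547]
tray [[291. 175.]
 [422. 175.]
 [422. 239.]
 [291. 239.]] [[ 0.6136 -0.0888  0.025 ]
 [ 0.614  -0.3812  0.025 ]
 [ 0.4735 -0.3714  0.025 ]
 [ 0.4765 -0.0864  0.025 ]]
tcp R [[ 0.918   0.3966  0.    ]
 [ 0.3966 -0.918  -0.0001]
 [ 0.      0.0001 -1.    ]] [ 0.2479 -0.5738  0.2533] [ 0.2414 -0.5171  0.4652]
```

carry_out(deltas=[[0.33,-0.1,0,0,1],[0.67,-0.2,0,0,1],[1,-0.3,0,0,1],[1,-0.3,0,0,1]])

```text
clock: 1.6
position: [0.372, -0.4693, 0.2535]
ee_rot: [0.978, 0.206, 0.001, -0.0]
ft_force: [-1.1, -0.0, 0.2]
grip_width: 0.996
grasp_force: 0.0
```

carry_out(deltas=[[0.33,-0.1,0,0,1],[0.67,-0.2,0,0,1],[1,-0.3,0,0,1],[1,-0.3,0,0,1],[1,-0.3,0,0,1]])

```text
clock: 2.22
position: [0.4867, -0.3734, 0.2532]
ee_rot: [0.979, 0.202, -0.0, 0.0]
ft_force: [-0.8, -0.2, 0.0]
grip_width: 0.996
grasp_force: 0.0
```

carry_out(deltas=[[0.25,-0.09,0,0,1],[0.53,-0.18,0.2,0,1],[0.53,-0.18,0.5,0,1],[0.53,-0.18,0.69,0,1],[0.53,-0.18,0.69,0,1],[0.53,-0.18,0.69,0,1]])

```text
clock: 2.98
position: [0.5498, -0.3174, 0.1515]
ee_rot: [0.979, 0.202, 0.001, 0.001]
ft_force: [0.4, -0.5, 1.0]
grip_width: 1.003
grasp_force: 0.0
```

Run:
```python
from h import *
np.set_printoptions(precision=4,suppress=True)
t=camera("top");s=camera("side")
o=manip.get_obs();print(o["position"],o["ee_rot"],-np.array(s["R"]).T@s["t"])
for c in(t,s):
    p=proj(c,np.array(o["position"]));q=proj(c,[.549,-.317,.067]);print(p,q)
cv=np.zeros((384,800,3),np.uint8)
cv2.imwrite("pics/m1.png",np.hstack([cv2.resize(c["img"],(400,300)) for c in(t,s)])[:,:,::-1])
```

```text
[ 0.5503 -0.3169  0.1518] [0.9794 0.202  0.001  0.001 ] [ 0.2414 -0.5171  0.4652]
[[423.8574 196.9015]] [[404.1079 202.379 ]]
[[379.9262 245.3983]] [[368.6154 293.553 ]]
```

View pics/m1.png

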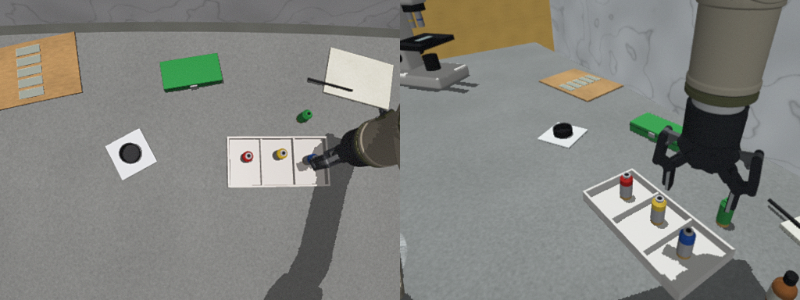

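The fingers straddle the blue objective (TCP projects to (380,245) side), and the neighbours are clear. Descending to grip height.

carry_out(deltas=[[0,0,0.2,0,1],[0,0,0.4,0,1],[0,0,0.52,0,1],[0,0,0.6,0,1],[0,0,0.66,0,1],[0,0,0.66,0,1],[0,0,0.66,0,1]], force=35)

```text
clock: 3.95
position: [0.5503, -0.3161, 0.0516]
ee_rot: [0.979, 0.202, 0.0, 0.0]
ft_force: [0.3, -0.8, 0.3]
grip_width: 0.998
grasp_force: 0.0
```

carry_out(deltas=[[0,0,0,0,0.4],[0,0,0,0,0.1],[0,0,0,0,-0.1],[0,0,0,0,-0.25],[0,0,0,0,-0.5],[0,0,0,0,-0.8],[0,0,0,0,-1],[0,0,0,0,-1],[0,0,0,0,-1],[0,0,0,0,-1]], force=35)

```text
clock: 5.2
position: [0.55, -0.3159, 0.051]
ee_rot: [0.979, 0.202, 0.0, 0.0]
ft_force: [0.4, -0.5, 3.7]
grip_width: 0.312
grasp_force: 34.6
```

carry_out(deltas=[[0,0,-0.1,0,-1],[0,0,-0.25,0,-1],[0,0,-0.45,0,-1],[0,0,-0.65,0,-1],[0,0,-0.65,0,-1],[0,0,-0.65,0,-1]])

```text
clock: 5.95
position: [0.5495, -0.3157, 0.1478]
ee_rot: [0.979, 0.203, -0.0, -0.0]
ft_force: [-1.1, 0.6, -1.2]
grip_width: 0.313
grasp_force: 34.6
```

Run:
```python
from h import *
np.set_printoptions(precision=4,suppress=True)
t=camera("top");s=camera("side")
o=manip.get_obs();print(o["position"],o["grip_width"],o["grasp_force"],o["ft_force"])
P=np.array(o["position"])
for c in (t,s):print(proj(c,[P,P-[0,0,.046]]))
u,v=proj(s,P)[0].astype(int)
cv2.imwrite("pics/m2.png",np.hstack([cv2.resize(s["img"][v-50:v+50,u-60:u+60],None,fx=4,fy=4,interpolation=2),cv2.resize(t["img"][150:250,350:430],(320,400))])[:,:,::-1]);print(u,v)
```

```text
[ 0.5492 -0.3156  0.1471] 0.3144013388670641 34.61365186114563 [-0.4393  0.0976 -1.2345]
[[421.9745 197.8173]
 [410.8222 200.5106]]
[[377.7695 248.0386]
 [371.8761 274.7663]]
377 248
```

View pics/m2.png

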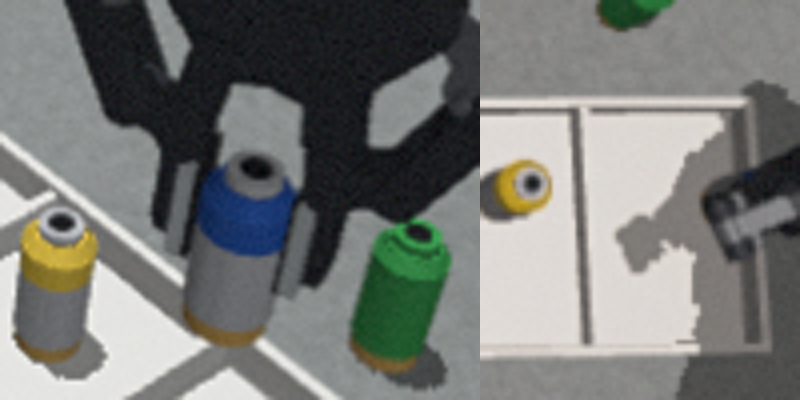

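The blue objective is held upright at (377,255) in the side view; yellow is untouched. Moving to the cup.

carry_out(deltas=[[0.1,-0.2,-0.1,0,-1],[0.2,-0.45,-0.1,0,-1],[0.35,-0.72,-0.1,0,-1],[0.47,-0.99,-0.1,0,-1],[0.47,-0.99,-0.1,0,-1]])

```text
clock: 6.68
position: [0.5558, -0.1469, 0.1627]
ee_rot: [0.979, 0.206, -0.0, -0.001]
ft_force: [1.0, -0.5, -1.1]
grip_width: 0.317
grasp_force: 34.7
```

```bash
python3 -c "
from h import *
o=manip.get_obs();print(np.round(o['joint_pos'],2),o['position'])"
```

```text
[ 0.48  0.31 -0.35  1.69  0.11  1.15 -1.06] [ 0.55577426 -0.14687563  0.16266622]
```

carry_out(deltas=[[0.1,-0.2,0,0,-1],[0.2,-0.45,0,0,-1],[0.35,-0.72,0,0,-1],[0.47,-0.99,0,0,-1],[0.47,-0.99,0,0,-1]])

```text
clock: 7.3
position: [0.5611, 0.0164, 0.1628]
ee_rot: [0.979, 0.205, -0.0, -0.001]
ft_force: [-0.7, -1.1, -1.3]
grip_width: 0.313
grasp_force: 34.8
```

carry_out(deltas=[[0.1,-0.2,0,0,-1],[0.2,-0.45,0,0,-1],[0.35,-0.72,0,0,-1],[0.47,-0.98,0,0,-1],[0.47,-0.98,0,0,-1],[0.47,-0.98,0,0,-1]])

```text
clock: 8.05
position: [0.5682, 0.1737, 0.1626]
ee_rot: [0.979, 0.202, -0.001, 0.001]
ft_force: [-0.5, -0.3, -0.8]
grip_width: 0.314
grasp_force: 34.8
```

Run:
```python
from h import *
np.set_printoptions(precision=4,suppress=True)
t=camera("top");s=camera("side")
o=manip.get_obs();print(o["position"],o["joint_pos"],o["clock"])
P=np.array(o["position"])
for c in (t,s):
    print(proj(c,[P,P-[0,0,.046],[.568,.178,.028],[.568,.178,.01]]))
print(world(s,[[u,v] for u in(205,208,212) for v in (162,164,166,170)]))
cv2.imwrite("pics/m3.png",np.hstack([cv2.resize(s["img"][100:200,150:270],None,fx=4,fy=4,interpolation=2),cv2.resize(t["img"][150:250,130:210],(320,400),interpolation=2)])[:,:,::-1])
```

```text
[0.5684 0.1733 0.1629] [ 0.0367  0.3769 -0.5062  1.636   0.1952  1.18   -1.6803] 8.15
[[151.0632 186.4063]
 [157.7993 189.9922]
 [166.322  195.8718]
 [168.2477 196.8633]]
[[202.4968 107.6564]
 [204.5215 127.779 ]
 [207.0013 162.5745]
 [207.6923 169.2808]]
[[0.574  0.2014 0.0166]
 [0.5747 0.2041 0.0096]
 [0.571  0.1973 0.0086]
 [0.5513 0.157  0.0243]
 [0.5829 0.2038 0.0124]
 [0.5819 0.2029 0.0076]
 [0.5768 0.1931 0.0086]
 [0.5567 0.1527 0.0245]
 [0.5893 0.1954 0.0142]
 [0.5882 0.1941 0.0097]
 [0.5828 0.1841 0.0108]
 [0.5669 0.1533 0.0205]]
```

View pics/m3.png

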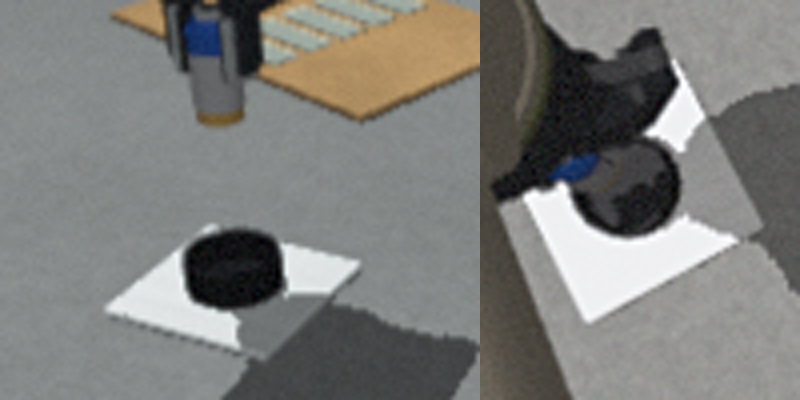

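The foot shows at (204,129) in the side view, as predicted, and the cup rim is centred near (208,163). I'll shift about 3 mm and go down, with the last bit slow.

carry_out(deltas=[[0.015,-0.02,0.1,0,-1],[0.015,-0.02,0.3,0,-1],[0.015,-0.02,0.45,0,-1],[0.015,-0.02,0.57,0,-1],[0.015,-0.02,0.64,0,-1],[0.015,-0.02,0.68,0,-1],[0.015,-0.02,0.68,0,-1],[0.015,-0.02,0.68,0,-1]])

```text
clock: 9.15
position: [0.5693, 0.1794, 0.062]
ee_rot: [0.979, 0.202, 0.001, 0.0]
ft_force: [0.5, -0.1, -1.2]
grip_width: 0.314
grasp_force: 34.8
```

carry_out(deltas=[[0,0,0.01,0,-1],[0,0,0.02,0,-1],[0,0,0.025,0,-1],[0,0,0.025,0,-1],[0,0,0.025,0,-1]])

```text
clock: 9.78
position: [0.5689, 0.1793, 0.0576]
ee_rot: [0.979, 0.202, 0.0, 0.0]
ft_force: [-0.4, -0.1, -1.1]
grip_width: 0.313
grasp_force: 34.8
```

carry_out(deltas=[[0,0,0.006,0,-1],[0,0,0.006,0,-1],[0,0,0.012,0,-1],[0,0,0.012,0,-1]])

```text
clock: 10.28
position: [0.5689, 0.1793, 0.056]
ee_rot: [0.979, 0.202, 0.0, 0.0]
ft_force: [-0.0, -0.8, 1.9]
grip_width: 0.313
grasp_force: 35.1
```

Contact came at exactly the expected height, so I release and rise.

carry_out(deltas=[[0,0,0,0,-0.3],[0,0,0,0,-0.2],[0,0,0,0,-0.1],[0,0,0,0,0.1],[0,0,0,0,0.4],[0,0,0,0,0.7],[0,0,0,0,0.7],[0,0,0,0,0.7]])

```text
clock: 11.28
position: [0.5688, 0.1792, 0.0557]
ee_rot: [0.979, 0.202, 0.0, 0.0]
ft_force: [0.6, -0.0, 0.3]
grip_width: 0.85
grasp_force: 0.0
```

carry_out(deltas=[[0,0,-0.1,0,0.7],[0,0,-0.25,0,0.7],[0,0,-0.5,0,0.7],[0,0,-0.8,0,0.7],[-0.3,0,-1,0,0.7],[-0.7,0,-1,0,0.7],[-1,0,-1,0,0.7],[-1,0,-1,0,0.7]])

```text
clock: 12.28
position: [0.4293, 0.1186, 0.2069]
ee_rot: [0.979, 0.202, 0.001, 0.001]
ft_force: [0.9, -0.2, 1.0]
grip_width: 0.852
grasp_force: 0.0
```

Run:
```python
from h import *
np.set_printoptions(precision=4,suppress=True)
t=camera("top");s=camera("side")
for b in boxes_of("objective_blue",s)[:4]:print(b)
for c in (t,s):print(proj(c,[[.569,.178,.072],[.569,.178,.01]]))
a=np.vstack([cv2.resize(c["img"][y:y+100,x:x+133],(400,300),interpolation=2) for c,x,y in((s,150,100),(t,110,150))])
b=np.vstack([cv2.resize(c["img"],(400,300)) for c in(s,t)])
cv2.imwrite("pics/m4.png",np.hstack([a,b])[:,:,::-1])
```

```text
{'position': [0.663, -0.3157, 0.0407], 'conf': 0.79}
{'position': [0.5664, 0.1696, 0.0497], 'conf': 0.72}
[[161.2275 192.7432]
 [168.2623 196.4073]]
[[205.6431 145.3965]
 [208.0721 169.1505]]
```

View pics/m4.png

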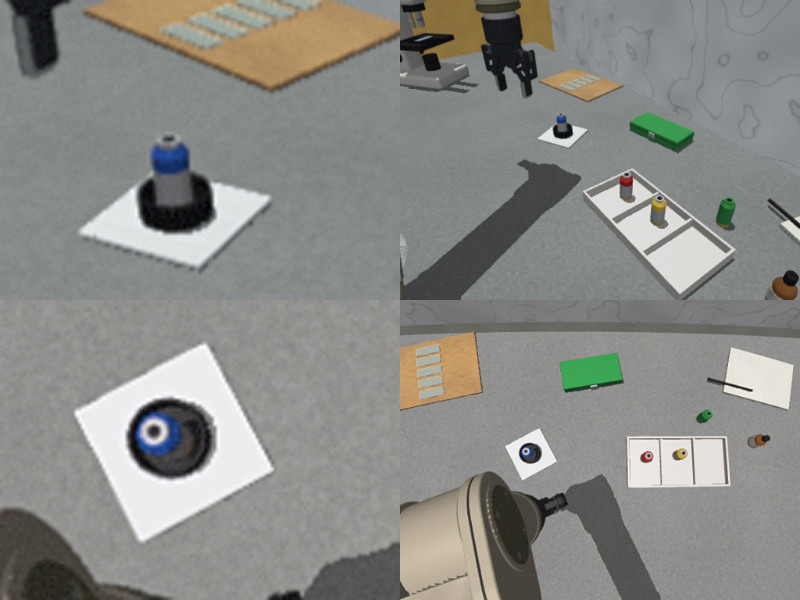

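The blue objective stands upright in the cup (side view about (206,150)), the gripper is clear, and yellow and red are still in the tray.

```bash
python3 -c "
from h import *
print(ticket.hand_in())"
```

```text
the job is handed in; nothing more can be done
None
```

The blue objective stands upright, foot down, on the floor of the black cup and is released; yellow and red still stand in the tray, and the job was handed in after about 12 s on the robot clock, with no verdict shown.

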